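Load two classroom balances for a density comparison

ROBOT

A 6-joint arm with a two-finger parallel gripper is mounted at the origin on the work surface. World frame = base frame: x ahead of the robot, y to its left, z up, the work surface at z = 0. Lengths are in m, angles in degrees, forces in N, time in s.
With the tool pointing down it reaches from about 0.25 to 0.725 m from the base axis. Payload 9.7 kg.
Tool frame: the origin (TCP) lies midway between the tips of the shut fingers; the grasp point (between the pads) lies 19 mm behind it (bot.pinch_z is the distance from the TCP to the grasp point, in m); z points along the fingers, y is the line along which they close (so a half turn about z gives the same grasp; the last joint's range is limited). The gripper opens to 85 mm and grips with 20 to 120 N. Pads are 22 mm wide; open, the fingers measure 114 mm over their backs; the gripper's body (76 mm by 85 mm) begins 54 mm behind the grasp point. The pads swing forward as they close: fully open they stand 13 mm farther back than shut.
Start: joints at [-68.182, 4.979, 10.078, 95.1, 0, 90], TCP at [0.204, -0.511, 0.197] pointing down, gripper open.
Joint ranges: [-179.16, 179.16], [-48.56, 103.87], [-65.8, 70.77], [-126.05, 130.52], [-82.76, 87.17], [-180, 180]. Speed limits (degrees/s): [127.2, 127.2, 147.25, 180, 180, 180].

INTERFACE

Orientations are given as [roll, pitch, yaw] about the fixed x, y, z axes, in that order (R = Rz(yaw) Ry(pitch) Rx(roll)).
In Python, from workcell import sensors, camera, camera_params, ticket, bot gives the robot as it stands.
- The arm moves only by the shell command python3 -m jog 'ROWS' [FORCE]. ROWS is JSON, a list that holds one entry, the list of rows, each a list of 5 numbers: the shift along the world's x, y, z in units of 50 mm (1.0 is 50 mm), then the turn about the world's z in units of 5 degrees (1.0 is 5 degrees), then the opening, from 0 (shut) to 1 (fully open). In form: [[[tx, ty, tz, yaw, grip], ...]]. A call has 1 to 8 rows; each row shifts and turns the commanded pose from where the row before left it; what a row does not reach is not made up. A row lasts 1/10 s, in which the tool goes at most 50 mm and 8.59 degrees, less where a joint would pass 70% of its speed; a pose out of reach is approached as far as the arm can. A call is refused whole if a number of a shift passes 1 or a number of a turn 1, either way. A call with a gripper value outside its range is refused whole. The fingers move at their own pace and stop on an object; FORCE is the grip in N (left out, the last holds). Time passes only in rows, so rows that do not move let the fingers close. It gives the time, the measured TCP pose, the force, the opening and the grip force at its end, in the units of the state.
- sensors.get_obs(): the state, without advancing time (a new reading comes with each control period).
- camera(name): name is "scene" or "top" or "wrist"; returns the picture (420x560x3 uint8, blue, green, red); there is no depth.
- camera_params(name): a dict with "fx", "fy", "cx", "cy" (pixels), "T" (4x4, takes a point from camera to world coordinates); the wrist camera has in their place "tool_from_camera" (4x4, takes a point from camera to tool coordinates, whose origin is the TCP and whose axes are the flange's). Camera axes: x right, y down, z forward; pixel columns grow to the right and rows downward; lengths in m; the calibration is good to about 2 mm. The wrist camera is an equidistant fisheye: a pixel r from the principal point sees the ray r / f radians off the axis. A picture is of the moment at which its call begins: read the wrist's pose just before it. camera_params takes no time and is no camera call.
- ticket.job_done(): hands the job in; it is judged then, once.
The state is a dict: "time": time; "q": joint angles; "qd": joint speeds; "joint_efforts": joint torques, N m; "ee_pos": TCP position; "tcp_rot": TCP orientation; "wrist_force": force on the tool from outside, world axes, zero at the start; "torque": the same for the moment, N m; "opening": finger opening in m; "grasp_force": force on a finger pad.
Only numpy, scipy, OpenCV 4.12 (cv2) and the standard library are available. Lean on these libraries where they do the work, as an engineer would, in place of code of your own. Each camera call takes 0.05 s, during which the arm holds its last target. There are 200 camera calls.

TASK

Load the two balances for the density comparison. On the round steel pan pile the steel block, then the wide brass slotted mass on the block, then the aluminium rider hook standing upright on top; on the square black pan put the wooden block with the narrow brass slotted mass on top of it. Centre each piece on whatever carries it, and do not knock over any of the glassware.

Things in the scene. Friction and masses are not known exactly. Their poses are not given: they have to be found in the camera images.
- round_pan (a point): Target for the three-piece pile. Fixed electronic balance, white housing, 200 x 150 mm and 36 mm high with a flat round bare-steel pan, 120 mm across standing above it, top face 45 mm above the bench. The point is the centre of the pan's top face; x and y lie level, x away from the display, so the housing reaches 130 mm to -x (display end), 70 mm to +x and 75 mm to either side. The pan does not give.
- square_pan (a point): Target for the two-piece pile. Fixed electronic balance, blue housing, 200 x 150 mm and 36 mm high with a flat square black pan, 120 x 120 mm standing above it, top face 45 mm above the bench. The point is the centre of the pan's top face; x and y lie level, x away from the display, so the housing reaches 130 mm to -x (display end), 70 mm to +x and 75 mm to either side. The pan does not give.
- steel_block_mid (a point): Loose steel rectangular block, grey metal, 70 (x) x 50 (y) x 25 (z) mm, about 0.7 kg, lying flat; the point is its centre, 12.5 mm above its underside. z up.
- wide_mass_mid (a point): Loose wide brass slotted mass: flat disc 50 mm in diameter, 15 mm high, about 0.23 kg, with a dark slot 7 mm wide from its centre out to the rim along its +x (it behaves as a full disc when gripped or stacked); the point is its centre, 7.5 mm above its underside. z up.
- rider_mid (a point): Loose aluminium rider hook, about 25 g, 44 mm high: a round foot 30 mm in diameter and 8 mm thick, on it a square stem 10 x 10 mm reaching from 8 to 30 mm above the underside, and a 5 mm thick bent hook above that, lying in the x-z plane from x = -9 to +11 mm. Stands upright on its foot; grip the stem across y. The point is on the stem's axis, 22 mm above the underside. z up.
- wood_block_mid (a point): Loose pale wooden rectangular block, 70 (x) x 50 (y) x 25 (z) mm, about 60 g, lying flat; the point is its centre, 12.5 mm above its underside. z up.
- narrow_mass_mid (a point): Loose narrow brass slotted mass: disc 36 mm in diameter, 18 mm high, about 0.14 kg, with a dark slot 7 mm wide from its centre out to the rim along its +x (it behaves as a full disc when gripped or stacked); the point is its centre, 9 mm above its underside. z up.
- beaker: Loose clear glass beaker, 50 mm across the rim, 60 mm high, to be left standing; origin at the centre of its underside, z up.
- amber_bottle: Loose small amber glass bottle with a white cap, 40 mm in diameter, 75 mm high, to be left standing; origin at the centre of its underside, z up.
- green_jar: Loose green glass jar with a black lid, 44 mm in diameter, 60 mm high, to be left standing; origin at the centre of its underside, z up.

How it is judged (in metres and radians):
At the end, for the whole second after the job is handed in: Each block flat on its pan within 15 mm of the centre; wide brass mass on the steel block, rider hook upright on it, narrow brass mass on the wooden block, each within 12 mm of the centre of the piece below, seated within 4 mm, tilted under 0.12 rad; all released and at rest (horizontal distance between steel_block_mid and round_pan below 0.015 m and z of steel_block_mid in the frame of round_pan between 0.0085 and 0.0165 m and angle between each of steel_block_mid, wide_mass_mid, rider_mid, wood_block_mid, narrow_mass_mid's own z axis and vertical below 0.12 rad and linear speed of each of steel_block, wide_mass, rider, wood_block, narrow_mass below 0.02 m/s and angular speed of each of steel_block, wide_mass, rider, wood_block, narrow_mass below 0.2 rad/s and horizontal distance between wide_mass_mid and steel_block_mid below 0.012 m and z of wide_mass_mid in the frame of steel_block_mid between 0.016 and 0.024 m and horizontal distance between rider_mid and wide_mass_mid below 0.012 m and z of rider_mid in the frame of wide_mass_mid between 0.0255 and 0.0335 m and horizontal distance between wood_block_mid and square_pan below 0.015 m and z of wood_block_mid in the frame of square_pan between 0.0085 and 0.0165 m and horizontal distance between narrow_mass_mid and wood_block_mid below 0.012 m and z of narrow_mass_mid in the frame of wood_block_mid between 0.0175 and 0.0255 m); the robot touches nothing.
It fails at once if a piece of glassware is knocked over (angle between any of beaker, amber_bottle, green_jar's own z axis and vertical above 0.6 rad).
It also fails if it takes over 141 s, if anything falls off the work surface, if the arm or the gripper's body presses on something with over 40 N, if the wrist force passes 120 N, or if a joint passes its speed limit or range.

## Working session

There is one attempt and no reset: what is moved stays moved. The work goes in short steps, Python scripts to look and compute and a shell command to move; the robot and the scene stay as the last step left them, time stands still between calls to the robot, and variables do not carry over. Pictures are saved under pics/ and viewed, at most 14 in all, crops included, and the job is handed in when it is done.

```bash
mkdir -p pics; ls; python3 - <<'E'
from workcell import sensors,camera,camera_params,bot
import cv2
for n in("scene","top","wrist"):
    cv2.imwrite(f"pics/{n}0.png",camera(n)); print(n,camera_params(n))
o=sensors.get_obs();print(o,bot.pinch_z)
E
```

```text
pics
scene {'fx': 540.6569501744185, 'fy': 540.6569501744185, 'cx': 279.3049252877372, 'cy': 209.44389893801807, 'T': array([[-0.85742788,  0.40152141, -0.32186641,  0.91796809],
       [ 0.51443572,  0.68479291, -0.51615362,  0.61677803],
       [ 0.0131651 , -0.60814408, -0.79371749,  1.00509258],
       [ 0.        ,  0.        ,  0.        ,  1.        ]])}
top {'fx': 447.30973274936014, 'fy': 447.30973274936014, 'cx': 282.0130574615374, 'cy': 205.8008605423767, 'T': array([[ 7.66761601e-03, -9.81086620e-01,  1.93417298e-01,
         3.61097146e-01],
       [-9.99930478e-01, -9.25526466e-03, -7.30613754e-03,
         1.00592967e-03],
       [ 8.95808207e-03, -1.93347831e-01, -9.81089379e-01,
         1.08360293e+00],
       [ 0.00000000e+00,  0.00000000e+00,  0.00000000e+00,
         1.00000000e+00]])}
wrist {'fx': 325.19226210127806, 'fy': 325.19226210127806, 'cx': 281.8141788328054, 'cy': 214.3583116335527, 'tool_from_camera': array([[ 5.52215366e-04, -9.65803762e-01, -2.59273579e-01,
         6.47493377e-02],
       [ 9.99999728e-01,  6.60206455e-04, -3.29438361e-04,
        -
[... 170 characters left out ...]
1.00000000e+00]])}
{'time': 0.15, 'q': array([-6.81828245e+01,  5.00436567e+00,  1.00464504e+01,  9.50965840e+01,
        4.69955509e-04,  8.99977241e+01]), 'qd': array([ 0.0645703 , -0.11827736,  0.19540747, -0.03733503, -0.08441721,
       -0.04264405]), 'joint_efforts': array([-8.66390455e-04, -5.20760572e+01,  4.65046048e+01,  1.38668538e-02,
       -6.76087939e-05, -1.18134511e-05]), 'ee_pos': array([ 0.20434272, -0.51044238,  0.19655512]), 'tcp_rot': array([-1.79945501e+02, -4.72120151e-04,  2.18194510e+01]), 'wrist_force': array([-0.14889949,  0.8176682 , -0.58625676]), 'torque': array([-0.00933987,  0.01211867, -0.00553954]), 'grasp_force': 0.0, 'opening': 0.08531423879607167} 0.0187
```

```bash
python3 -c "
import cv2
i=cv2.imread('pics/top0.png');cv2.imwrite('pics/top0b.png',cv2.resize(i,(800,600),interpolation=cv2.INTER_CUBIC))"
```

```text
(no output)
```

View pics/top0b.png

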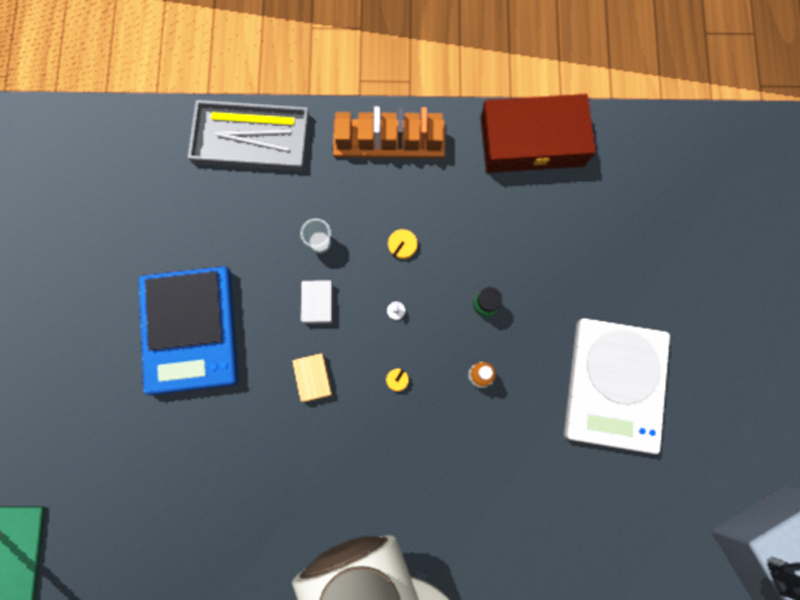

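View pics/scene0.png

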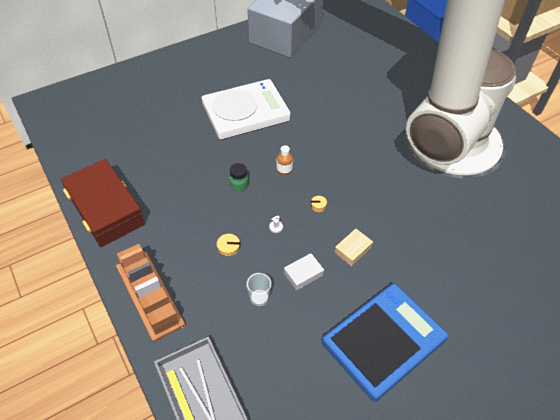

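Top view (800x600): wide brass (403,244), rider (396,311), narrow brass (397,380), steel block (316,302), wood (312,378), beaker (316,235), jar (488,301), bottle (482,375), round pan (623,367), black pan (184,310). The scene view confirms this. Next I segment them at full resolution.

```bash
cat >h.py <<'E'
import numpy as np,cv2
from workcell import camera_params
def ray(n,uv,z,p=None):
    p=p or camera_params(n);d=p['T'][:3,:3]@[(uv[0]-p['cx'])/p['fx'],(uv[1]-p['cy'])/p['fy'],1]
    c=p['T'][:3,3];return (c+d*(z-c[2])/d[2])[:2]
E
python3 - <<'E'
from h import *
i=cv2.imread('pics/top0.png');hsv=cv2.cvtColor(i,cv2.COLOR_BGR2HSV).astype(int);H,S,V=hsv[...,0],hsv[...,1],hsv[...,2]
p=camera_params('top')
def go(name,c,w,m,z):
    c=(np.array(c)/1.4286).astype(int);M=np.zeros(m.shape,np.uint8)
    sl=np.s_[c[1]-w:c[1]+w,c[0]-w:c[0]+w];M[sl]=(m[sl]*255)
    n,l,st,_=cv2.connectedComponentsWithStats(M);k=1+st[1:,4].argmax()
    ys,xs=np.where(l==k);P=np.array([ray('top',(x,y),z,p) for x,y in zip(xs,ys)],np.float32)
    (cx,cy),(a,b),t=cv2.minAreaRect(P*1000)
    print(name,'mean',P.mean(0).round(4),'rect',round(cx,1),round(cy,1),'size',round(a,1),round(b,1),'ang',round(t,1))
    return P
go('wide',(403,244),22,(S>120)&(V>120),.015)
go('narrow',(397,380),18,(S>120)&(V>120),.018)
go('rider',(396,311),12,(V>110),.01)
for v in(150,200): go('steel',(316,302),25,(V>v)&(S<90),.025)
for v in(150,200):go('wood',(312,378),27,(V>v)&(S>60),.025)
go('blackpan',(184,310),38,(S<120)&(V<90),.045)
go('whitehousing',(617,386),60,(V>150),.036)
go('bluehousing',(187,330),60,(S>170),.036)
for n,uv,z in(('pan',(623,367),.045),('beaker',(319,242),.0),('jar',(489,298),.06),('amber',(484.5,373),.075)):print(n,ray('top',np.array(uv)/1.4286,z))
for n,uv,z in (('narrowslot',(403,371),.018),('wideslot',(395,254),.015)):print(n,ray('top',np.array(uv)/1.4286,z))
c=np.hstack([cv2.resize(i[140:300,195:375],(540,480),interpolation=2)]);cv2.imwrite('pics/c.png',cv2.resize(i[150:330,190:350],(711,800))[:600])
w=i[220:325,390:480];cv2.imwrite('pics/wb.png',cv2.resize(w,None,fx=5,fy=5,interpolation=2))
E
```

```text
wide mean [ 0.6619 -0.005 ] rect 662.1 -3.7 size 51.3 49.5 ang 0.2
narrow mean [0.4265 0.0026] rect 427.2 2.6 size 35.2 35.5 ang 0.5
rider mean [0.5458 0.0062] rect 546.1 6.2 size 32.1 31.7 ang 0.5
steel mean [0.5576 0.1402] rect 557.5 140.9 size 71.1 50.3 ang 1.7
steel mean [0.5575 0.14  ] rect 558.0 139.9 size 68.7 48.3 ang 1.7
wood mean [0.4295 0.1433] rect 429.8 143.4 size 71.3 51.5 ang 13.8
wood mean [0.4296 0.1435] rect 429.8 143.5 size 69.5 50.4 ang 13.9
blackpan mean [0.5345 0.3543] rect 535.1 354.3 size 116.2 117.0 ang 7.3
whitehousing mean [ 0.4198 -0.3581] rect 421.6 -358.2 size 153.8 199.8 ang 81.1
bluehousing mean [0.48   0.3361] rect 505.8 348.1 size 199.4 152.5 ang 7.4
pan [ 0.44832552 -0.36537511]
beaker [0.66633126 0.14081739]
jar [ 0.55757783 -0.14726827]
amber [ 0.43456384 -0.13580013]
narrowslot [ 0.4408944  -0.00812144]
wideslot [0.64199958 0.00719167]
```

View pics/wb.png

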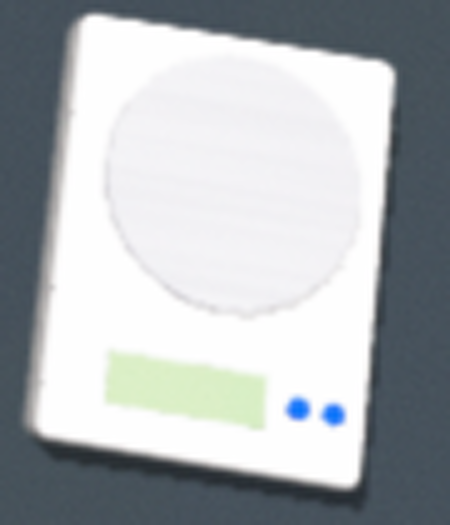

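The zoomed picture puts the round pan at about (436.4,257.2) px, i.e. world (0.449,-0.3645), which matches the housing fit. I start with the steel block.

```bash
python3 -m jog '[[[0.442,0.813,0,-0.5,1],[0.442,0.813,0,-0.5,1],[0.442,0.813,0,-0.5,1],[0.442,0.813,0,-0.5,1],[0.442,0.813,0,-0.5,1],[0.442,0.813,0,-0.5,1],[0.442,0.813,0,-0.5,1],[0.442,0.813,0,-0.5,1]]]' 60; python3 -m jog '[[[0.442,0.813,0,0,1],[0.442,0.813,0,0,1],[0.442,0.813,0,0,1],[0.442,0.813,0,0,1],[0.442,0.813,0,0,1],[0.442,0.813,0,0,1],[0.442,0.813,0,0,1],[0.442,0.813,0,0,1]]]'
```

```text
time: 0.95
ee_pos: [0.3816, -0.1836, 0.1971]
tcp_rot: [180.0, -0.0, 1.7]
wrist_force: [0.6, -1.0, -0.1]
opening: 0.0857
grasp_force: 0.0
time: 1.75
ee_pos: [0.5637, 0.0837, 0.1969]
tcp_rot: [-177.4, 0.1, 7.1]
wrist_force: [-0.6, 0.2, 0.1]
opening: 0.0853
grasp_force: 0.0
```

```bash
python3 -m jog '[[[0,0,0,0,1],[0,0,0,0,1],[0,0,0,0,1]]]'; python3 -c "
from workcell import sensors;o=sensors.get_obs();print(o['q'],o['ee_pos'],o['tcp_rot'])"
```

```text
time: 2.05
ee_pos: [0.5625, 0.082, 0.1972]
tcp_rot: [-177.5, 0.1, 6.9]
wrist_force: [-0.7, -1.3, -0.3]
opening: 0.0853
grasp_force: 0.0
[  6.87950013   7.59864862  12.9066716   95.36648793   2.52601942
 179.94337092] [0.56253728 0.08204043 0.19716075] [-1.77473924e+02  5.59691011e-02  6.93607421e+00]
```

Joint 6 reached its limit (yaw = q1 − q6 + 180). I'll use the equivalent grasp half a turn round, yaw ≈ 180.

```bash
for k in 1 2 3 4; do python3 -m jog '[[[0,0.035,0,1,1],[0,0.035,0,1,1],[0,0.035,0,1,1],[0,0.035,0,1,1],[0,0.035,0,1,1],[0,0.035,0,1,1],[0,0.035,0,1,1],[0,0.035,0,1,1]]]' | grep -E "ee_pos|rot"; done;  python3 -m jog '[[[0,0,0,1,1],[0,0,0,1,1],[0,0,0,1,1],[0,0,0,0,1],[0,0,0,0,1]]]'
```

```text
ee_pos: [0.5625, 0.0957, 0.1978]
tcp_rot: [-177.5, 0.0, 47.1]
ee_pos: [0.5625, 0.1097, 0.1979]
tcp_rot: [-177.5, 0.0, 87.1]
ee_pos: [0.5625, 0.1237, 0.1979]
tcp_rot: [-177.5, 0.1, 127.1]
ee_pos: [0.5626, 0.1376, 0.1978]
tcp_rot: [-177.5, 0.1, 167.1]
time: 5.75
ee_pos: [0.5627, 0.1379, 0.1977]
tcp_rot: [-177.5, 0.1, -178.2]
wrist_force: [0.5, 0.4, -0.4]
opening: 0.0852
grasp_force: 0.0
```

The block's approach pose holds, but a constant 2.5° tool tilt is left over, which is tolerable. Descending to the steel block.

```bash
python3 -m jog '[[[-0.1,0.04,-0.7,0,1],[0,0,-0.7,0,1],[0,0,-0.7,0,1],[0,0,-0.7,0,1],[0,0,-0.6,0,1],[0,0,-0.5,0,1],[0,0,0,0,1]]]' 60; python3 -m jog '[[[0,0,0,0,0],[0,0,0,0,0],[0,0,0,0,0],[0,0,0,0,0],[0,0,0,0,0],[0,0,0,0,0],[0,0,0,0,0],[0,0,0,0,0]]]' 60;
```

```text
time: 6.45
ee_pos: [0.5555, 0.1396, -0.0014]
tcp_rot: [-177.4, -0.3, -178.2]
wrist_force: [0.8, -0.4, -0.8]
opening: 0.0855
grasp_force: 0.0
time: 7.25
ee_pos: [0.558, 0.1405, 0.0021]
tcp_rot: [-177.5, 0.0, -178.0]
wrist_force: [0.2, 0.6, -0.0]
opening: 0.0
grasp_force: 0.0
```

```bash
python3 -m jog '[[[0,0,0.3,0,0],[0,0,0.5,0,0],[0,0,0.5,0,0],[0,0,0.7,0,0],[0,0,0.7,0,0],[0,0,0,0,0]]]'; python3 -c "
from workcell import camera
import cv2;cv2.imwrite('pics/w1.png',camera('wrist'))"
```

```text
time: 7.85
ee_pos: [0.5601, 0.141, 0.1437]
tcp_rot: [-177.6, 0.5, -178.0]
wrist_force: [0.5, -0.3, 0.2]
opening: -0.0002
grasp_force: 0.0
```

View pics/w1.png

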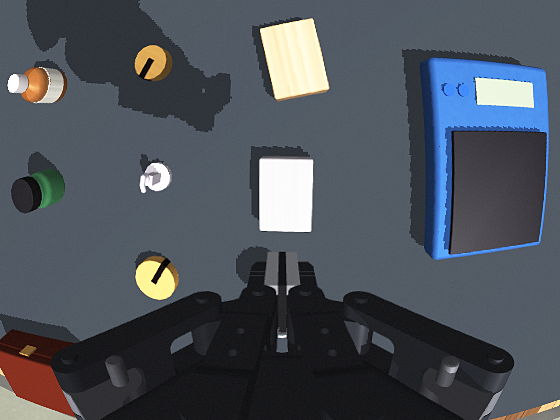

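The fingers shut on nothing. The block sits at (286,194) in the wrist picture, on the −x side of the fingers. I compare wrist-based positions with the top camera.

```bash
cat >>h.py <<'E'
from scipy.spatial.transform import Rotation as Ro
def wray(uv,z,pos,rot,p=None):
    p=p or camera_params('wrist');T=p['tool_from_camera']
    d=np.array([uv[0]-p['cx'],uv[1]-p['cy']]);r=np.hypot(*d);a=r/p['fx']
    v=np.r_[d/r*np.sin(a),np.cos(a)]
    R=Ro.from_euler('xyz',rot,degrees=True).as_matrix()
    c=R@T[:3,3]+pos;w=R@T[:3,:3]@v
    return (c+w*(z-c[2])/w[2])[:2]
E
python3 - <<'E'
from h import *
from workcell import sensors,camera
o=sensors.get_obs();P,Q=o['ee_pos'],o['tcp_rot'];print(P,Q)
for n,uv,z in(('steel',(286.5,194),.025),('wood',(294,59),.025),('wide',(158,277),.015),('narrow',(151,63),.018),('riderfoot',(157,177),.008),('pan',(497,193),.045)):print(n,wray(uv,z,P,Q))
i=camera('top');cv2.imwrite('pics/t2.png',cv2.resize(i[120:320,80:400],(800,500),interpolation=2))
E
```

```text
[0.55938213 0.14089396 0.14098928] [-177.53576163    0.34190472 -178.03055184]
steel [0.55327733 0.1404369 ]
wood [0.42948011 0.14265049]
wide [0.6546405  0.00081359]
narrow [0.42741742 0.00343136]
riderfoot [0.54367237 0.00607786]
pan [0.53602828 0.34661697]
```

View pics/t2.png

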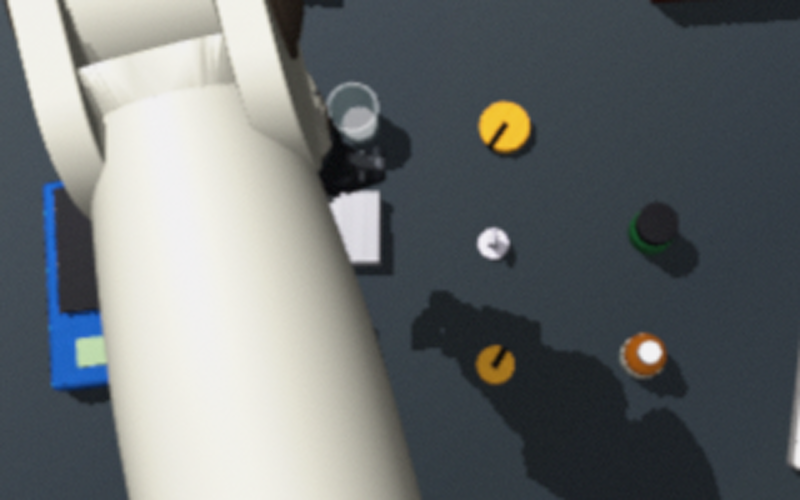

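Both cameras put the block under the TCP, and it has not moved. The shut fingertips show at about (283,252) where I expected (282,242). I'll go down again, close in steps and look.

```bash
python3 -m jog '[[[-0.06,0,-0.1,0,1],[0,0,-0.5,0,1],[0,0,-0.6,0,1],[0,0,-0.6,0,1],[0,0,-0.5,0,1],[0,0,-0.5,0,1],[0,0,0,0,1],[0,0,0,0,1]]]' ; python3 -c "
from workcell import camera
import cv2;cv2.imwrite('pics/wa.png',camera('wrist')[150:])"; for k in 1 2 3; do  python3 -m jog '[[[0,0,0,0,0],[0,0,0,0,0]]]'; done; python3 -c "
from workcell import camera
import cv2,numpy as np;a=cv2.imread('pics/wa.png');cv2.imwrite('pics/wb2.png',np.vstack([a,camera('wrist')[150:]]))"
```

```text
time: 8.75
ee_pos: [0.5541, 0.1402, -0.0034]
tcp_rot: [-177.4, -0.1, -178.0]
wrist_force: [1.0, -0.2, 0.6]
opening: 0.0854
grasp_force: 0.0
time: 9.0
ee_pos: [0.5557, 0.1407, -0.0016]
tcp_rot: [-177.5, 0.1, -178.0]
wrist_force: [0.3, 0.7, -1.0]
opening: 0.0589
grasp_force: 0.0
time: 9.2
ee_pos: [0.5553, 0.1406, -0.0024]
tcp_rot: [-177.5, 0.1, -178.0]
wrist_force: [-0.2, 0.3, -0.3]
opening: 0.0284
grasp_force: 0.0
time: 9.4
ee_pos: [0.555, 0.1405, -0.0028]
tcp_rot: [-177.5, 0.0, -178.0]
wrist_force: [0.3, -0.0, 0.5]
opening: 0.0001
grasp_force: 0.0
```

View pics/wb2.png

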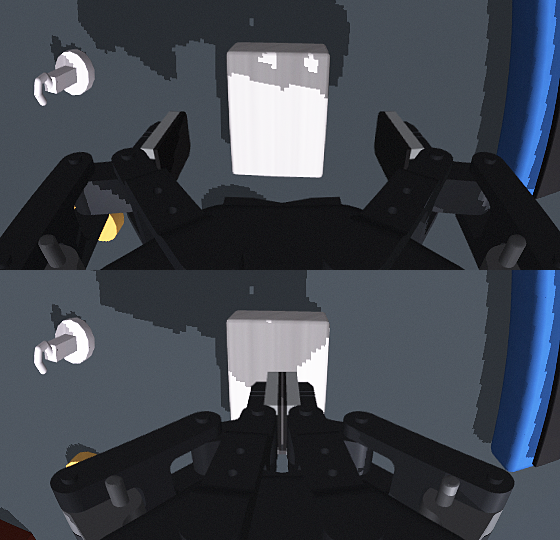

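The shut tips pass in front of and above the block, so the fingers really end well behind the reported TCP. I'll lower in small steps, testing the grip each time.

```bash
python3 -m jog '[[[0,0,0,0,1],[0,0,0,0,1],[0,0,0,0,1],[0,0,0,0,1],[0,0,0,0,1],[0,0,-0.1,0,1],[0,0,-0.1,0,1],[0,0,0,0,1]]]' ; python3 -m jog '[[[0,0,0,0,0],[0,0,0,0,0],[0,0,0,0,0],[0,0,0,0,0],[0,0,0,0,0],[0,0,0,0,0]]]' 30
```

```text
time: 10.25
ee_pos: [0.5543, 0.1403, -0.0141]
tcp_rot: [-177.4, -0.1, -178.0]
wrist_force: [0.2, -0.4, -0.3]
opening: 0.0855
grasp_force: 0.0
time: 10.85
ee_pos: [0.5574, 0.144, -0.0091]
tcp_rot: [-177.8, 0.4, -177.9]
wrist_force: [-3.2, 14.7, 17.8]
opening: 0.02
grasp_force: 32.8
```

Here the tips landed on the block's top (18 N), so the shut tips sit about 36 mm behind the reported TCP. Open and go 22 mm lower.

```bash
python3 -m jog '[[[0,0,0,0,1],[0,0,0,0,1],[0,0,0,0,1],[0,0,0,0,1],[0,0,0,0,1],[0,0,0,0,1],[0,0,0,0,1]]]' ; python3 -m jog '[[[0,0,-0.08,0,1],[0,0,-0.08,0,1],[0,0,-0.08,0,1],[0,0,-0.08,0,1],[0,0,-0.08,0,1],[0,0,0,0,1]]]'; python3 -m jog '[[[0,0,0,0,0],[0,0,0,0,0],[0,0,0,0,0],[0,0,0,0,0],[0,0,0,0,0],[0,0,0,0,0]]]' 60
```

```text
time: 11.55
ee_pos: [0.5549, 0.1404, -0.0131]
tcp_rot: [-177.5, 0.0, -178.0]
wrist_force: [-0.1, 0.0, 0.0]
opening: 0.0853
grasp_force: 0.0
time: 12.15
ee_pos: [0.5546, 0.1403, -0.0337]
tcp_rot: [-177.4, -0.0, -178.0]
wrist_force: [0.2, 0.1, 0.1]
opening: 0.0853
grasp_force: 0.0
time: 12.75
ee_pos: [0.556, 0.1393, -0.0313]
tcp_rot: [-177.3, 0.2, -178.1]
wrist_force: [-1.5, -8.1, 9.8]
opening: 0.0491
grasp_force: 62.8
```

Gripped at 49 mm. Lift and carry it to the round pan.

```bash
python3 -m jog '[[[0,0,0.3,0,0],[0,0,0.6,0,0],[0,0,0.7,0,0],[0,0,0.7,0,0],[0,0,0.5,0,0],[-0.177,-0.84,0,0,0],[-0.177,-0.84,0,0,0],[-0.177,-0.84,0,0,0]]]' ; python3 -m jog '[[[-0.177,-0.84,0,0,0],[-0.177,-0.84,0,0,0],[-0.177,-0.84,0,0,0],[-0.177,-0.84,0,0,0],[-0.177,-0.84,0,0,0],[-0.177,-0.84,0,0,0],[-0.177,-0.84,0,0,0],[-0.177,-0.84,0,0,0]]]';python3 -m jog '[[[-0.177,-0.84,0,0,0],[0,0,0,0,0],[0,0,0,0,0],[0,0,0,0,0]]]'; python3 -c "
from workcell import camera
import cv2;cv2.imwrite('pics/w3.png',camera('wrist'))"
```

```text
time: 13.55
ee_pos: [0.5275, 0.0137, 0.1072]
tcp_rot: [-177.5, -0.0, -178.0]
wrist_force: [0.4, 0.4, -7.4]
opening: 0.0488
grasp_force: 66.3
time: 14.35
ee_pos: [0.4567, -0.3227, 0.1071]
tcp_rot: [-177.5, 0.0, -178.0]
wrist_force: [1.5, -0.2, -7.5]
opening: 0.0486
grasp_force: 66.4
time: 14.75
ee_pos: [0.4487, -0.3627, 0.1069]
tcp_rot: [-177.5, -0.0, -178.0]
wrist_force: [-0.5, -0.1, -8.5]
opening: 0.0487
grasp_force: 66.7
```

View pics/w3.png

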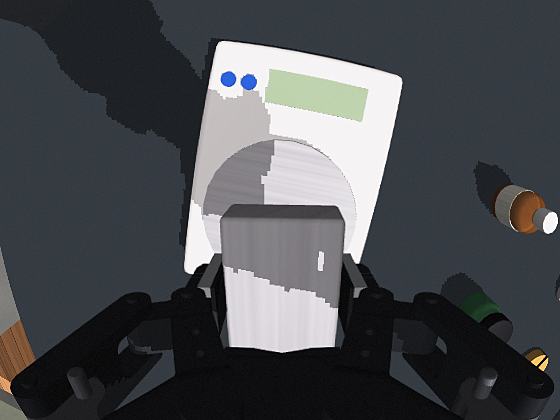

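The block is held level over the round pan; in the picture the pan's circle is centred near (279,217). I lower to about 1 mm above it, read the force, then release.

```bash
python3 -c "
from h import *
print(wray((279,217),.045,[.4487,-.3627,.1069],[-177.5,0,-178.0]))"; python3 -m jog '[[[0,-0.02,-0.6,0,0],[0,0,-0.6,0,0],[0,0,-0.4,0,0],[0,0,-0.2,0,0],[0,0,-0.08,0,0],[0,0,0,0,0],[0,0,0,0,0]]]'
```

```text
[ 0.44900431 -0.36717995]
time: 15.5
ee_pos: [0.4496, -0.3645, 0.0143]
tcp_rot: [-177.4, 0.1, -178.0]
wrist_force: [0.3, -0.6, -7.6]
opening: 0.0489
grasp_force: 66.7
```

```bash
python3 -m jog '[[[0,0,-0.03,0,0],[0,0,0,0,0],[0,0,0,0,1],[0,0,0,0,1],[0,0,0,0,1],[0,0,0,0,1],[0,0,0.4,0,1],[0,0,0.8,0,1]]]'; python3 -m jog '[[[0,0,0.5,0,1],[0.468,0.804,0,0,1],[0.468,0.804,0,0,1],[0.468,0.804,0,0,1],[0.468,0.804,0,0,1],[0.468,0.804,0,0,1],[0.468,0.804,0,0,1],[0.468,0.804,0,0,1]]]'; python3 -m jog '[[[0.468,0.804,0,0,1],[0.468,0.804,0,0,1],[0,0,0,0,1],[0,0,0,0,1],[0,0,0,0,1]]]'; cat >m.py <<'E'
from h import *
from workcell import sensors,camera
import sys
o=sensors.get_obs();P,Q=o['ee_pos'],o['tcp_rot'];print(P.round(4),Q.round(1))
w=camera('wrist');cv2.imwrite(sys.argv[1],w)
hsv=cv2.cvtColor(w,cv2.COLOR_BGR2HSV);m=cv2.inRange(hsv,(15,110,70),(35,255,255))
n,l,st,ce=cv2.connectedComponentsWithStats(m)
for k in range(1,n):
    if st[k,4]>300: print('yellow',st[k],ce[k].round(1),'z15',wray(ce[k],.015,P,Q).round(4),'z18',wray(ce[k],.018,P,Q).round(4))
E
python3 m.py pics/w4.png
```

```text
time: 16.3
ee_pos: [0.4472, -0.3633, 0.0692]
tcp_rot: [-177.7, -0.2, -178.0]
wrist_force: [0.3, -0.8, 0.4]
opening: 0.0855
grasp_force: 0.0
time: 17.1
ee_pos: [0.6135, -0.0813, 0.0968]
tcp_rot: [-177.4, 0.1, -178.0]
wrist_force: [1.2, -1.3, 0.8]
opening: 0.0853
grasp_force: 0.0
time: 17.6
ee_pos: [0.6591, -0.0034, 0.0966]
tcp_rot: [-177.4, 0.0, -178.1]
wrist_force: [-0.0, 0.2, 0.8]
opening: 0.0854
grasp_force: 0.0
[ 0.6591 -0.0034  0.0966] [-177.4    0.  -178.1]
```

View pics/w4.png

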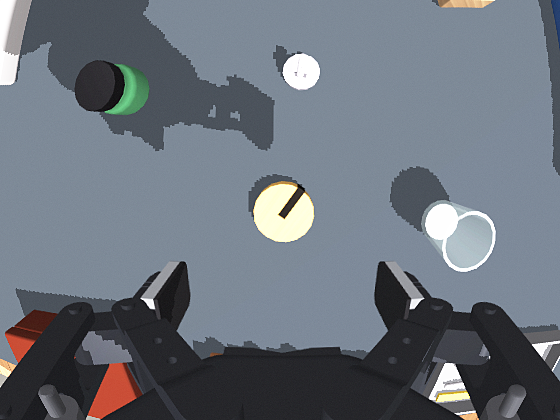

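The wide mass is at (284,211), between the fingers; the beaker and jar are well clear.

```bash
python3 -c "
from h import *
P=[.6591,-.0034,.0966];Q=[-177.4,0,-178.1]
print(wray((284,211),.015,P,Q),wray((301,71),.008,P,Q))"
```

```text
[ 0.65962465 -0.00489535] [0.54425335 0.00457364]
```

```bash
python3 -m jog '[[[0.02,-0.02,-0.6,0,1],[0,0,-0.6,0,1],[0,0,-0.6,0,1],[0,0,-0.5,0,1],[0,0,-0.25,0,1],[0,0,-0.08,0,1],[0,0,0,0,1]]]'; python3 -m jog '[[[0,0,0,0,0],[0,0,0,0,0],[0,0,0,0,0],[0,0,0,0,0],[0,0,0,0,0],[0,0,0,0,0]]]' 40
```

```text
time: 18.35
ee_pos: [0.6605, -0.0043, -0.0343]
tcp_rot: [-177.5, 0.1, -178.1]
wrist_force: [-0.3, -0.6, 0.5]
opening: 0.0852
grasp_force: 0.0
time: 18.95
ee_pos: [0.6614, -0.004, -0.033]
tcp_rot: [-177.4, 0.2, -178.0]
wrist_force: [-1.0, -1.9, 6.8]
opening: 0.0482
grasp_force: 40.8
```

```bash
python3 -m jog '[[[0,0,0.3,0,0],[0,0,0.7,0,0],[0,0,0.8,0,0],[0,0,0.8,0,0],[0,0,0.2,0,0],[-0.47,-0.802,0,0,0],[-0.47,-0.802,0,0,0],[-0.47,-0.802,0,0,0]]]'; python3 -m jog '[[[-0.47,-0.802,0,0,0],[-0.47,-0.802,0,0,0],[-0.47,-0.802,0,0,0],[-0.47,-0.802,0,0,0],[-0.47,-0.802,0,0,0],[-0.47,-0.802,0,0,0],[0,0,0,0,0],[0,0,0,0,0]]]'; python3 m.py pics/w5.png
```

```text
time: 19.75
ee_pos: [0.5888, -0.1247, 0.1048]
tcp_rot: [-177.5, -0.0, -178.0]
wrist_force: [1.3, -1.4, -1.5]
opening: 0.0483
grasp_force: 42.2
time: 20.55
ee_pos: [0.4481, -0.3652, 0.1049]
tcp_rot: [-177.5, 0.0, -178.2]
wrist_force: [-0.1, -0.3, -2.1]
opening: 0.0482
grasp_force: 42.3
[ 0.4481 -0.3652  0.1049] [-177.5    0.  -178.2]
yellow [ 228  222  109  108 8056] [279.6 278.6] z15 [ 0.5148 -0.3686] z18 [ 0.5133 -0.3685]
```

View pics/w5.png

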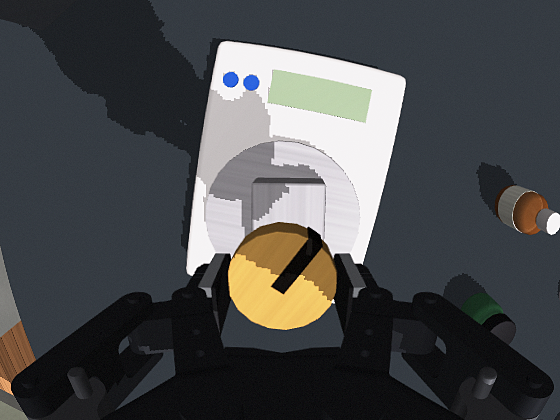

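The steel block lies on the pan; its far top edge is at row ~184, columns 253–326. The disc is held level.

```bash
python3 -c "
from h import *
P=[.4481,-.3652,.1049];Q=[-177.5,0,-178.2]
for u in((253,184),(289.5,184),(326,184),(253,220),(326,220)):print(wray(u,.07,P,Q))"
```

```text
[ 0.41868369 -0.38658769]
[ 0.41777624 -0.36224111]
[ 0.41670101 -0.33801046]
[ 0.44371223 -0.38631835]
[ 0.44151442 -0.33641592]
```

```bash
python3 -m jog '[[[0.06,0.04,-0.6,0,0],[0,0,-0.4,0,0],[0,0,-0.2,0,0],[0,0,-0.12,0,0],[0,0,-0.04,0,0],[0,0,0,0,0],[0,0,0,0,0]]]'
```

```text
time: 21.3
ee_pos: [0.4524, -0.3629, 0.0381]
tcp_rot: [-177.4, 0.1, -178.0]
wrist_force: [-0.4, -0.2, -2.2]
opening: 0.0486
grasp_force: 42.3
```

```bash
python3 -m jog '[[[0,0,-0.03,0,0],[0,0,0,0,0],[0,0,0,0,1],[0,0,0,0,1],[0,0,0,0,1],[0,0,0,0,1],[0,0,0.4,0,1],[0,0,0.8,0,1]]]'; python3 -m jog '[[[0.232,0.921,0.2,0,1],[0.232,0.921,0.2,0,1],[0.232,0.921,0,0,1],[0.232,0.921,0,0,1],[0.232,0.921,0,0,1],[0.232,0.921,0,0,1],[0.232,0.921,0,0,1],[0.232,0.921,0,0,1]]]'; python3 -m jog '[[[0,0,0,0,1],[0,0,0,0,1],[0,0,0,0,1]]]'; python3 m.py pics/w6.png;python3 -c "
import cv2;i=cv2.imread('pics/w6.png')[130:290,180:390];cv2.imwrite('pics/w6c.png',cv2.resize(i,None,fx=3.5,fy=3.5,interpolation=2))"
```

```text
time: 22.1
ee_pos: [0.4503, -0.3614, 0.0931]
tcp_rot: [-177.7, -0.2, -178.0]
wrist_force: [0.9, -0.6, 0.3]
opening: 0.0855
grasp_force: 0.0
time: 22.9
ee_pos: [0.5449, 0.0077, 0.1158]
tcp_rot: [-177.5, 0.1, -178.0]
wrist_force: [0.8, -0.7, 0.4]
opening: 0.085
grasp_force: 0.0
time: 23.2
ee_pos: [0.5446, 0.0051, 0.1156]
tcp_rot: [-177.4, 0.0, -178.1]
wrist_force: [-0.5, -0.0, -0.2]
opening: 0.0854
grasp_force: 0.0
[0.5446 0.0051 0.1156] [-177.4    0.  -178.1]
yellow [106  61  31  41 721] [123.4  82.3] z15 [ 0.4323 -0.1512] z18 [ 0.4328 -0.1494]
```

View pics/w6c.png

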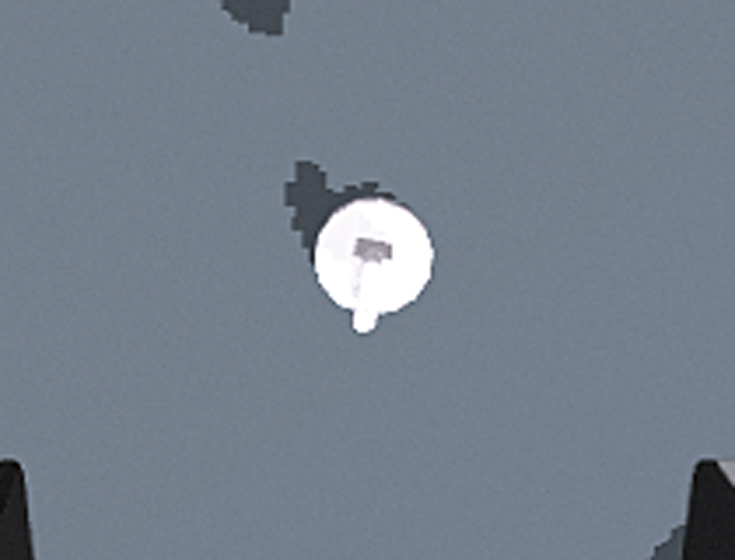

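The rider's foot is centred at (287,203), with the hook along +x and turned about −10° relative to the tool. I turn the tool −10° to match.

```bash
python3 -c "
from h import *
P=[.5446,.0051,.1156];Q=[-177.4,0,-178.1]
print(wray((286.9,203.1),.008,P,Q))"
```

```text
[0.54444052 0.00521029]
```

```bash
python3 -m jog '[[[0,0,-0.6,-1,1],[0,0,-0.6,-1,1],[0,0,-0.6,0,1],[0,0,-0.6,0,1],[0,0,-0.25,0,1],[0,0,-0.06,0,1],[0,0,0,0,1]]]'; python3 -m jog '[[[0,0,0,0,0],[0,0,0,0,0],[0,0,0,0,0],[0,0,0,0,0],[0,0,0,0,0],[0,0,0,0,0],[0,0,0,0,0],[0,0,0,0,0]]]' 20
```

```text
time: 23.95
ee_pos: [0.5451, 0.0052, -0.0191]
tcp_rot: [-177.5, 0.1, 171.9]
wrist_force: [0.4, 0.4, -0.2]
opening: 0.0852
grasp_force: 0.0
time: 24.75
ee_pos: [0.5448, 0.0059, -0.0197]
tcp_rot: [-177.5, 0.1, 172.0]
wrist_force: [-0.5, 1.5, 0.9]
opening: 0.0092
grasp_force: 25.0
```

Gripped at 9 mm. Lift and carry to the pile.

```bash
python3 -m jog '[[[0,0,0.3,0,0],[0,0,0.7,0,0],[0,0,0.8,0,0],[0,0,0.8,0,0],[0,0,0.4,0,0],[-0.234,-0.921,0,0,0],[-0.234,-0.921,0,0,0],[-0.234,-0.921,0,0,0]]]'; python3 -m jog '[[[-0.234,-0.921,0,0,0],[-0.234,-0.921,0,0,0],[-0.234,-0.921,0,0,0],[-0.234,-0.921,0,0,0],[-0.234,-0.921,0,0,0],[0,0,0,0,0],[0,0,0,0,0],[0,0,0,0,0]]]'; python3 m.py pics/w7.png
```

```text
time: 25.55
ee_pos: [0.5092, -0.1336, 0.1314]
tcp_rot: [-177.4, 0.1, 172.0]
wrist_force: [0.1, 0.1, -0.2]
opening: 0.0092
grasp_force: 24.7
time: 26.35
ee_pos: [0.4513, -0.362, 0.1306]
tcp_rot: [-177.5, 0.0, 172.0]
wrist_force: [0.2, 0.7, -0.5]
opening: 0.009
grasp_force: 24.7
[ 0.4513 -0.362   0.1306] [-177.5    0.   172. ]
yellow [ 252  188   69   61 2525] [286. 217.] z15 [ 0.4661 -0.365 ] z18 [ 0.4653 -0.3648]
```

View pics/w7.png

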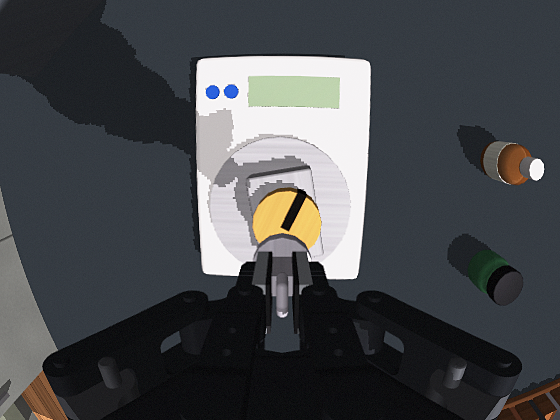

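The wide mass sits on the block, its circle centred at about (287,223). The rider is upright in the fingers.

```bash
python3 -c "
from h import *
P=[.4513,-.362,.1306];Q=[-177.5,0,172.]
print(wray((287,223),.085,P,Q),wray((249,181),.07,P,Q),wray((310,169),.07,P,Q))"
```

```text
[ 0.45149588 -0.36008902] [ 0.41986674 -0.38487642] [ 0.41697182 -0.33868319]
```

```bash
python3 -m jog '[[[0,0.02,-0.6,0,0],[0,0,-0.4,0,0],[0,0,-0.18,0,0],[0,0,-0.06,0,0],[0,0,-0.03,0,0],[0,0,0,0,0],[0,0,0,0,0],[0,0,0,0,0]]]'
```

```text
time: 27.2
ee_pos: [0.4514, -0.3619, 0.0673]
tcp_rot: [-177.4, 0.1, 172.0]
wrist_force: [0.2, -1.1, 0.4]
opening: 0.0091
grasp_force: 24.7
```

```bash
python3 -m jog '[[[0,0,-0.035,0,0],[0,0,0,0,0],[0,0,0,0,0.2],[0,0,0,0,0.3],[0,0,0,0,0.6],[0,0,0,0,0.6],[0,0,0.3,0,0.6],[0,0,0.6,0,0.6]]]' ; python3 -m jog '[[[0,0,0.5,0,1],[-0.04,0.916,0,0.9,1],[-0.04,0.916,0,0.9,1],[-0.04,0.916,0,0.9,1],[-0.04,0.916,0,0.9,1],[-0.04,0.916,0,0.8,1],[-0.04,0.916,0,0,1],[-0.04,0.916,0,0,1]]]'; python3 -m jog '[[[-0.04,0.916,0,0,1],[-0.04,0.916,0,0,1],[-0.04,0.916,0,0,1],[-0.04,0.916,0,0,1],[0,0,0,0,1],[0,0,0,0,1],[0,0,0,0,1]]]'; python3 m.py pics/w8.png; python3 - <<'E'
from h import *
from workcell import sensors
i=cv2.imread('pics/w8.png');hsv=cv2.cvtColor(i,cv2.COLOR_BGR2HSV)
m=cv2.inRange(hsv,(8,40,170),(32,140,255));m[260:]=0
n,l,st,ce=cv2.connectedComponentsWithStats(m);k=1+st[1:,4].argmax();print(st[k])
o=sensors.get_obs();p=camera_params('wrist')
ys,xs=np.where(l==k);P=np.array([wray((x,y),.025,o['ee_pos'],o['tcp_rot'],p) for x,y in zip(xs[::5],ys[::5])],np.float32)
print(cv2.minAreaRect(P*1000))
E
```

```text
time: 28.0
ee_pos: [0.4501, -0.3608, 0.109]
tcp_rot: [-177.6, -0.2, 172.0]
wrist_force: [-0.6, -1.0, 0.3]
opening: 0.0508
grasp_force: 0.0
time: 28.8
ee_pos: [0.4369, -0.0394, 0.1364]
tcp_rot: [-177.4, 0.1, -166.0]
wrist_force: [0.6, -0.3, 0.0]
opening: 0.0854
grasp_force: 0.0
time: 29.5
ee_pos: [0.4292, 0.1416, 0.1355]
tcp_rot: [-177.4, 0.1, -166.1]
wrist_force: [0.1, -0.8, -0.7]
opening: 0.0857
grasp_force: 0.0
[0.4292 0.1416 0.1355] [-1.774e+02  1.000e-01 -1.661e+02]
yellow [ 23 136  19  32 365] [ 32.7 152.7] z15 [ 0.4454 -0.165 ] z18 [ 0.4446 -0.162 ]
[133 146  32  36 701]
((424.3861083984375, 4.118553161621094), (34.64680480957031, 32.56904983520508), 47.5703239440918)
```

View pics/w8.png

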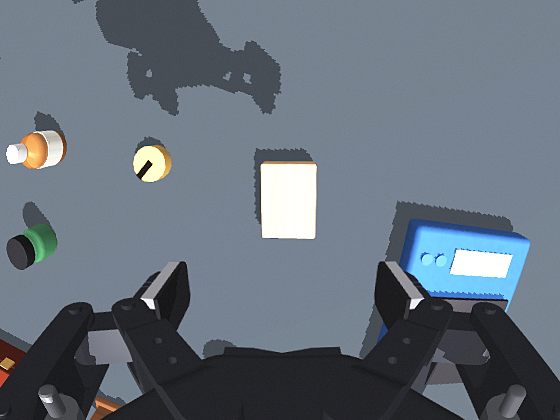

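The wood block is square to the tool, its top face centred at (289,201); the narrow mass is at (153,162).

```bash
python3 -c "
from h import *
P=[.4292,.1416,.1355];Q=[-177.4,.1,-166.1]
print(wray((289,201),.025,P,Q),wray((153,162),.018,P,Q))"
```

```text
[0.42757262 0.14337255] [0.42370831 0.0055187 ]
```

```bash
python3 -m jog '[[[-0.02,0.03,-0.7,0,1],[0,0,-0.8,0,1],[0,0,-0.8,0,1],[0,0,-0.7,0,1],[0,0,-0.3,0,1],[0,0,-0.09,0,1],[0,0,0,0,1],[0,0,0,0,1]]]'; python3 -m jog '[[[0,0,0,0,0],[0,0,0,0,0],[0,0,0,0,0],[0,0,0,0,0],[0,0,0,0,0],[0,0,0,0,0]]]' 30
```

```text
time: 30.35
ee_pos: [0.4291, 0.1435, -0.0333]
tcp_rot: [-177.5, 0.1, -166.1]
wrist_force: [-0.2, -0.5, -0.6]
opening: 0.0857
grasp_force: 0.0
time: 30.95
ee_pos: [0.4287, 0.1438, -0.0335]
tcp_rot: [-177.4, 0.1, -166.0]
wrist_force: [-1.0, -1.5, 6.6]
opening: 0.0496
grasp_force: 31.0
```

```bash
python3 -m jog '[[[0,0,0.3,0,0],[0,0,0.7,0,0],[0,0,0.8,0,0],[0,0,0.7,0,0],[0.355,0.698,0,0,0],[0.355,0.698,0,0,0],[0.355,0.698,0,0,0],[0.355,0.698,0,0,0]]]'; python3 -m jog '[[[0.355,0.698,0,0,0],[0.355,0.698,0,0,0],[0,0,-0.6,0,0],[0,0,-0.5,0,0],[0,0,-0.3,0,0],[0,0,-0.1,0,0],[0,0,-0.07,0,0],[0,0,0,0,0]]]'; python3 -m jog '[[[0,0,0,0,0],[0,0,0,0,0]]]'
```

```text
time: 31.75
ee_pos: [0.4997, 0.2849, 0.0906]
tcp_rot: [-177.5, 0.1, -166.0]
wrist_force: [0.2, -1.0, -0.7]
opening: 0.0498
grasp_force: 32.0
time: 32.55
ee_pos: [0.535, 0.3532, 0.0128]
tcp_rot: [-177.5, 0.1, -166.0]
wrist_force: [-0.5, -0.5, -0.8]
opening: 0.0502
grasp_force: 32.0
time: 32.75
ee_pos: [0.5351, 0.3533, 0.0131]
tcp_rot: [-177.5, 0.1, -166.0]
wrist_force: [-0.7, 0.1, -0.5]
opening: 0.0493
grasp_force: 32.0
```

```bash
python3 -m jog '[[[0,0,-0.025,0,0],[0,0,0,0,0],[0,0,0,0,1],[0,0,0,0,1],[0,0,0,0,1],[0,0,0,0,1],[0,0,0.6,0,1],[0,0,0.9,0,1]]]'; python3 -m jog '[[[-0.27,-0.875,0.2,0,1],[-0.27,-0.875,0,0,1],[-0.27,-0.875,0,0,1],[-0.27,-0.875,0,0,1],[-0.27,-0.875,0,0,1],[-0.27,-0.875,0,0,1],[-0.27,-0.875,0,0,1],[-0.27,-0.875,0,0,1]]]';  python3 -m jog '[[[0,0,0,0,1],[0,0,0,0,1],[0,0,0,0,1]]]'; python3 m.py pics/w9.png; python3 - <<'E'
from h import *
from workcell import sensors
i=cv2.imread('pics/w9.png');o=sensors.get_obs();hsv=cv2.cvtColor(i,cv2.COLOR_BGR2HSV)
m=cv2.inRange(hsv,(8,45,150),(35,255,255));m[250:]=0;m[:,:200]=0;m[:,370:]=0
n,l,st,ce=cv2.connectedComponentsWithStats(m);k=1+st[1:,4].argmax();c=st[k,:2]+st[k,2:4]/2;print(st[k],c,wray(c,.018,o['ee_pos'],o['tcp_rot']))
E
```

```text
time: 33.55
ee_pos: [0.5331, 0.352, 0.0833]
tcp_rot: [-177.3, -0.3, -166.0]
wrist_force: [1.1, 1.4, 0.6]
opening: 0.0857
grasp_force: 0.0
time: 34.35
ee_pos: [0.4258, 0.0016, 0.0957]
tcp_rot: [-177.4, 0.1, -166.0]
wrist_force: [1.8, -0.1, 0.4]
opening: 0.0853
grasp_force: 0.0
time: 34.65
ee_pos: [0.427, 0.0037, 0.0957]
tcp_rot: [-177.5, 0.1, -166.0]
wrist_force: [0.2, 1.0, -0.0]
opening: 0.085
grasp_force: 0.0
[0.427  0.0037 0.0957] [-1.775e+02  1.000e-01 -1.660e+02]
yellow [ 98 166  33  43 861] [116.  187.5] z15 [ 0.4446 -0.1503] z18 [ 0.4436 -0.1486]
[261 186  45  45 285] [283.5 208.5] [0.42486857 0.00189757]
```

```bash
python3 -m jog '[[[-0.02,-0.02,-0.6,0,1],[0,0,-0.7,0,1],[0,0,-0.7,0,1],[0,0,-0.4,0,1],[0,0,-0.17,0,1],[0,0,0,0,1],[0,0,0,0,1]]]'; python3 -m jog '[[[0,0,0,0,0],[0,0,0,0,0],[0,0,0,0,0],[0,0,0,0,0],[0,0,0,0,0],[0,0,0,0,0],[0,0,0,0,0]]]' 30
```

```text
time: 35.4
ee_pos: [0.4264, 0.0026, -0.0319]
tcp_rot: [-177.4, 0.1, -166.0]
wrist_force: [-0.5, -0.4, 0.9]
opening: 0.0854
grasp_force: 0.0
time: 36.1
ee_pos: [0.4261, 0.0019, -0.032]
tcp_rot: [-177.4, 0.1, -166.0]
wrist_force: [0.1, -0.8, 5.5]
opening: 0.0345
grasp_force: 29.4
```

```bash
python3 -m jog '[[[0,0,0.3,0,0],[0,0,0.7,0,0],[0,0,0.9,0,0],[0,0,0.9,0,0],[0.272,0.877,0,0,0],[0.272,0.877,0,0,0],[0.272,0.877,0,0,0],[0.272,0.877,0,0,0]]]'; python3 -m jog '[[[0.272,0.877,0,0,0],[0.272,0.877,0,0,0],[0.272,0.877,0,0,0],[0.272,0.877,0,0,0],[0,0,0,0,0],[0,0,0,0,0],[0,0,0,0,0]]]'; python3 m.py pics/w10.png
```

```text
time: 36.9
ee_pos: [0.4803, 0.1792, 0.1073]
tcp_rot: [-177.5, 0.1, -166.1]
wrist_force: [0.4, -0.3, -1.3]
opening: 0.0346
grasp_force: 30.6
time: 37.6
ee_pos: [0.5343, 0.3521, 0.1072]
tcp_rot: [-177.4, 0.0, -166.1]
wrist_force: [1.0, -0.3, -1.4]
opening: 0.0346
grasp_force: 30.5
[0.5343 0.3521 0.1072] [-177.4    0.  -166.1]
yellow [ 244  236   78   65 2157] [291.3 259.3] z15 [0.5798 0.3686] z18 [0.5785 0.3684]
```

View pics/w10.png

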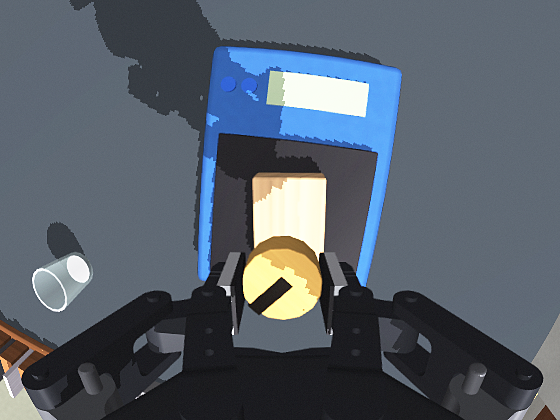

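The wood block is square on the black pan: its far top edge is at row ~178, columns 253–326. The narrow mass is held level, and the beaker is standing.

```bash
python3 -c "
from h import *
P=[.5343,.3521,.1072];Q=[-177.4,0,-166.1]
e=wray((289.5,178),.07,P,Q);print(e,e+.035*np.array([np.cos(np.radians(13.9)),np.sin(np.radians(13.9))]))
print(wray((218,133),.045,P,Q),wray((378,152),.045,P,Q))"
```

```text
[0.50054127 0.3478389 ] [0.53451634 0.35624688]
[0.4840354  0.28813331] [0.46804633 0.40750404]
```

```bash
python3 -m jog '[[[0,0.045,-0.6,0,0],[0,0,-0.4,0,0],[0,0,-0.2,0,0],[0,0,-0.12,0,0],[0,0,-0.04,0,0],[0,0,0,0,0],[0,0,0,0,0],[0,0,0,0,0]]]'
```

```text
time: 38.45
ee_pos: [0.5348, 0.3554, 0.04]
tcp_rot: [-177.5, 0.1, -166.0]
wrist_force: [-0.3, -0.1, -1.1]
opening: 0.0345
grasp_force: 30.6
```

```bash
python3 -m jog '[[[0,0,-0.035,0,0],[0,0,0,0,0],[0,0,0,0,1],[0,0,0,0,1],[0,0,0,0,1],[0,0,0,0,1],[0,0,0.6,0,1],[0,0,0.9,0,1]]]'; python3 -m jog '[[[0,0,0.6,0,1],[-0.5,-0.8,0,0,1],[-0.5,-0.8,0,0,1],[-0.5,-0.8,0,0,1],[-0.5,-0.8,0,0,1],[-0.5,-0.8,0,0,1],[-0.4,-0.8,0,0,1],[0,0,0,0,1]]]'; python3 -c "
from workcell import camera
import cv2,numpy as np
t=camera('top');s=camera('scene');r=lambda a:cv2.resize(a,(400,300),interpolation=2)
cv2.imwrite('pics/f.png',np.vstack([np.hstack([r(t[200:320,80:240]),r(t[210:330,370:530])]),np.hstack([r(s[60:165,180:320]),r(s[270:405,310:490])])]))"
```

```text
time: 39.25
ee_pos: [0.533, 0.3542, 0.1102]
tcp_rot: [-177.3, -0.3, -166.0]
wrist_force: [0.8, 0.7, 0.6]
opening: 0.0853
grasp_force: 0.0
time: 40.05
ee_pos: [0.3875, 0.1121, 0.1432]
tcp_rot: [-177.4, 0.1, -166.2]
wrist_force: [0.9, 0.8, 1.0]
opening: 0.0852
grasp_force: 0.0
```

View pics/f.png

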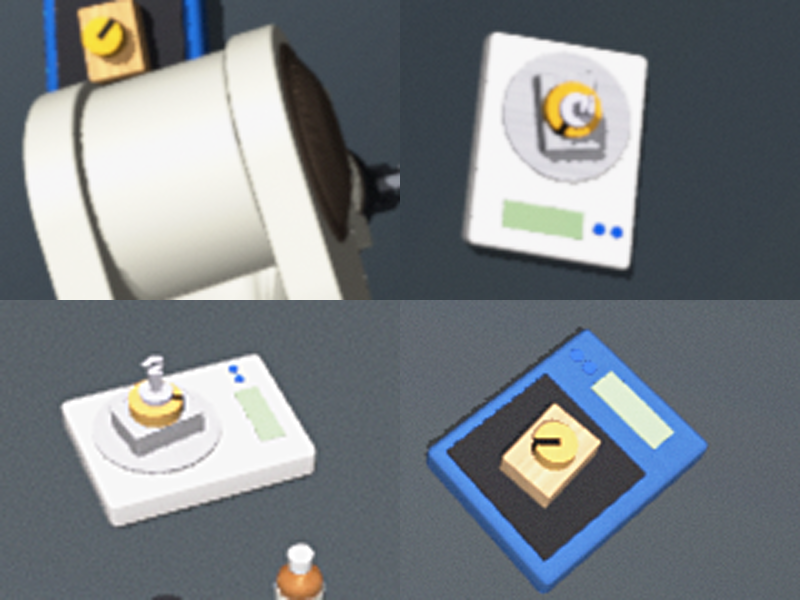

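Both piles stand centred: rider upright at (155,380), wide mass on steel, narrow mass centred on wood. The arm is clear, so I hand in.

```bash
python3 -m jog '[[[0,0,0,0,1],[0,0,0,0,1],[0,0,0,0,1],[0,0,0,0,1]]]'|head -1; python3 -c "
from workcell import ticket;print(ticket.job_done())"
```

```text
time: 40.55
the job is handed in; nothing more can be done
None
```

I loaded both balances and handed the job in at about 40.6 s; no verdict came back, but the last pictures show both piles seated and centred, the rider upright, and no glassware was touched.

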